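# Complete the sieve stack and hold the tapper's spring arm down on it

## Robot

A 6-joint arm with a two-finger parallel gripper is mounted at the origin on a cart in front of the work surface, level with it; the furniture and walls round the work are solid. World frame = base frame: x ahead of the robot, y to its left, z up, the work surface at z = 0. Lengths are in m, angles in degrees, forces in N, time in s.
With the tool pointing down it reaches from about 0.4 to 0.825 m from the base axis. Payload 7 kg.
Tool frame: the origin (TCP) lies between the finger pads; the fingertips stand 19 mm ahead of it and the grasp point (between the pads) is the TCP (r.tip_extent is the distance from the TCP to the fingertips, in m); z points along the fingers, y is the direction in which the jaws open and shut (so a half turn about z gives the same grasp; the last joint's range is limited). The gripper opens to 88 mm and grips with 3 to 60 N. Pads are 19 mm wide; open, the fingers measure 130 mm over their backs; the gripper's body (78 mm by 193 mm) begins 47 mm behind the grasp point.
Start: joints at [-48.524, 20.546, 0.682, 0, -70.136, -16.507], TCP at [0.285, -0.612, 0.246] pointing down, gripper open.
Joint ranges: [-176.03, 176.03], [-82.01, 121.73], [-58.28, 71.71], [-173.87, 95.51], [-174.79, -0.11], [-173.66, 173.66]. Speed limits (degrees/s): [136.94, 136.94, 172.46, 180, 180, 180].

## Interface

Orientations are given as [roll, pitch, yaw] about the fixed x, y, z axes, in that order (R = Rz(yaw) Ry(pitch) Rx(roll)).
In Python, from plant import r, capture, workorder, spotter gives the robot as it stands.
- The arm moves only by the tool step_arm, never from a script. Its argument "motion" is a list of rows, each a list of 5 numbers: the finger opening in m, from 0 to 0.0876, then the shift along the tool's x, y, z in m, then the turn about the tool's z in rad. In form: [[grip, dx, dy, dz, roll], ...]. A call has 1 to 5 rows; each row is the pose to reach, as a shift and turn from the pose commanded when the call began, along the tool's axes at that moment; what a row does not reach only later rows make up. A row lasts 1/8 s, in which the tool goes at most 62.5 mm and 10.7 degrees, less where a joint would pass 70% of its speed; a pose out of reach is approached as far as the arm can. A call with a gripper value outside its range is refused whole. The fingers move at their own pace and stop on an object; "newtons" is the grip in N (left out, the last holds). Time passes only in rows, so rows that repeat a pose let the fingers close. It gives the time, the measured TCP pose, the force and the opening at its end, in the units of the state.
- r.get_state(): the state, without advancing time (a new reading comes with each control period).
- capture(name): name is "scene" or "top"; returns a dict with "image" (420x560x3 uint8, red, green, blue), "z_map" (420x560 float32, m along the optical axis (not along the pixel's ray), 0 where there is no reading), "fx", "fy", "cx", "cy" (pixels), "pose" (4x4, takes a point from camera to world coordinates). Camera axes: x right, y down, z forward; pixel columns grow to the right and rows downward; lengths in m; the calibration is good to about 2 mm. A picture is of the moment at which its call begins.
- workorder.close_job(): hands the job in, once; it reports no verdict.
Trained networks look in the newest picture that a camera, given by its name, has taken for a name from the list of things; names that differ only in an ending like _2 or _b are one class to them, and where a whole thing is asked for, a point or a joint stands for the part that bears it (a point fixed in the world has none). Each returns a list of dicts, best first, with "p" (0 to 1); they miss things now and then, are a little off and sometimes report something else, mostly with a low value. They report only what shows in the picture. A call takes as long as a camera call. They do not tell look-alikes from the thing itself.
- spotter.regions_of(camera, label): "mask" (420x560 bool, what is visible of it).
- spotter.tip_of(camera, label): "location" ([x, y, z] in m, in world coordinates, good to about 4 mm: a listed point, or the origin of a listed thing).
The state is a dict: "time_s": time; "joints": joint angles; "qd": joint speeds; "joint_torque": joint torques, N m; "tcp_pos": TCP position; "eef_rot": TCP orientation; "contact_force": force on the tool from outside, world axes, zero at the start; "moment": the same for the moment, N m; "gripper_width": finger opening in m.
Only numpy, scipy, OpenCV 4.12 (cv2) and the standard library are available. Lean on these libraries where they do the work, as an engineer would, in place of code of your own. Each camera call takes 0.05 s, during which the arm holds its last target.

## Task

Nest the loose test sieve upright on top of the sieve that already stands in the sieve tapper, so that its skirt drops fully into the rim below, and let go of it. Then take the raised spring arm by its black cross-bar grip, draw it forward and down against its spring until it is hard against its stop and its pad clamps the stack, and finish while still holding it there with the gripper. Leave the lower sieve in its pan and do not knock the beaker, the timer or the dish.

Things in the scene. Friction and masses are not known exactly. Their poses are not given: they have to be found in the camera images.
- top_sieve_center (a point): Centre (half-way up) of the loose test sieve with the coarse mesh. It stands upright on the bench at the right of the tapper, mouth up. Plain steel ring 60 mm in outside diameter, 35 mm high in all: the frame is the upper 28 mm (inside diameter 54 mm, open above, mesh at its bottom); below it is a narrower skirt 7 mm high, 50 mm in diameter, tapering to 47 mm at its foot. 120 g. Its z axis points up.
- lower_sieve_center (a point): Centre (half-way up) of the lower sieve, of the same shape and size but with a finer mesh; loose, its skirt already sits in the tapper's pan. When the top sieve is nested on it, the top sieve's skirt stands inside this one's rim (2 mm of play all round), the frames touch, and the top sieve's centre is 28 mm above this point.
- pan_rim (a point): Centre of the rim of the receiver pan (60 mm outside diameter), clipped on the tapper's base 65 mm above the bench; a sieve seated in it has its centre 10.5 mm above this point. Axes are the tapper's: x from the pan to the hinge behind it (away from the operator), y along the hinge, z up. The tapper is a grey box 215 x 130 x 40 mm, fixed to the bench, with two aluminium cheeks (72 mm over both, top 153 mm above the bench) that carry the hinge.
- hold_hinge (a point): Point on the arm's hinge axis, mid-way between the cheeks, 128 mm above the bench and 80 mm behind the pan centre. The hinge axis is level, along the tapper's y. (This point's own axes turn with the arm; use those of pan_rim.)
- hold_arm (a joint): Angle of the sprung hold-down arm, rad. 0: raised, leaning 10 degrees back past upright, where its spring keeps it. It grows as the arm is drawn forward and down towards the operator; 1.745 (100 degrees): against its stop, arm level over the stack. Steel fork of two flat bars 82 mm apart inside; the grip bar is 150 mm from the hinge. The spring takes about 3 N at the bar at the start and about 8 N at the stop with the stack clamped; let go, the arm flies back up.
- grip_bar: Round black grip sleeve between the fork's ends, 14 mm in diameter, 78 mm long along the tapper's y, free to turn on its rod. Origin at its centre: about 276 mm above the bench with the arm raised, 128 mm at the stop, where it lies 70 mm in front of the pan centre. Its own axes turn with the sleeve.
- hold_pad: Round pad, 58 mm in diameter, 6 mm thick, on a spring plunger under a cross plate of the arm, 80 mm from the hinge; origin at the centre of its face. With the arm at its stop on a complete stack it is pressed in about 3 mm and clamps the top sieve's rim with about 4 N.
- beaker: Glass beaker with brown sample, 65 x 75 x 89 mm, on the bench behind the loose sieve; origin under its centre. Bystander.
- timer: White bench timer, 36 x 68 x 61 mm, behind and right of the tapper; origin under its centre. Bystander.
- petri_dish: Shallow glass dish, 64 mm in diameter, 14 mm high, left of the tapper; origin under its centre. Bystander.
Things that resemble listed ones, but are neither listed nor needed, are in the scene too. Leave any green, purple or turquoise look-alike of the part that bears top_sieve_center alone.

How it is judged (in metres and radians):
On the way:
1. the top sieve is nested on the lower sieve and let go, the arm still raised (horizontal distance between top_sieve_center and lower_sieve_center below 0.004 m and z of top_sieve_center in the frame of lower_sieve_center between 0.026 and 0.0295 m and angle between top_sieve_center's own z axis and vertical below 0.06 rad and contact force between the fingers and top_sieve below 0.1 N and value of joint hold_arm below 0.3 rad), for 0.2 s.
At the end, for the whole second after the job is handed in: Top sieve nested in the lower (centres within 4 mm, 26 to 29.5 mm apart in height, upright within 0.06 rad), lower sieve seated in the pan within 4 mm; fingers on the grip bar with over 2 N, arm within 0.04 rad of its stop, pad on the top sieve with over 1 N, robot not touching that sieve (value of joint hold_arm above 1.705 rad and contact force between the fingers and grip_bar above 2 N and contact force between hold_pad and top_sieve above 1 N and contact force between each of the arm, the fingers and top_sieve below 0.1 N and horizontal distance between top_sieve_center and lower_sieve_center below 0.004 m and z of top_sieve_center in the frame of lower_sieve_center between 0.026 and 0.0295 m and angle between top_sieve_center's own z axis and vertical below 0.06 rad and horizontal distance between lower_sieve_center and pan_rim below 0.004 m and z of lower_sieve_center in the frame of pan_rim below 0.012 m); the arm keeps its last pose, push and grip.
It fails at once if the lower sieve is pulled out of the pan (distance of lower_sieve_center from where it was at the start of the episode above 0.012 m).
It fails at once if the beaker is knocked (distance of beaker from where it was at the start of the episode above 0.02 m).
It fails at once if the timer is knocked (distance of timer from where it was at the start of the episode above 0.02 m).
It fails at once if the dish is knocked (distance of petri_dish from where it was at the start of the episode above 0.02 m).
It also fails if it takes over 58 s, if anything falls off the work surface, if the arm or the gripper's body presses on something with over 40 N, if the wrist force passes 120 N, or if a joint passes its speed limit or range.

## Working session

There is one attempt and no reset: what is moved stays moved. The work goes in short steps, Python scripts to look and compute and a tool call to move; the robot and the scene stay as the last step left them, time stands still between calls to the robot, and variables do not carry over. Pictures are saved under pics/ and viewed, and the job is handed in when it is done.

Besides the shell and the picture viewer there is one more tool, called as name(argument=value, ...), one argument or row to a line, values as JSON. step_arm: Moves the arm, as the interface text tells. Its arguments: {"type":"object","properties":{"motion":{"type":"array","items":{"type":"array","items":{"type":"number"}}},"newtons":{"type":"number"}},"required":["motion"]}

```bash
ls; mkdir -p pics
cat > h.py <<'E'
import numpy as np,cv2
from plant import r,capture,workorder,spotter
def shot(cam,name):
    c=capture(cam); cv2.imwrite(f'pics/{name}.png',cv2.resize(c['image'][:,:,::-1],(784,588),interpolation=cv2.INTER_CUBIC)); return c
def cloud(c):
    z=c['z_map'];v,u=np.mgrid[:z.shape[0],:z.shape[1]]
    P=np.stack([(u-c['cx'])/c['fx']*z,(v-c['cy'])/c['fy']*z,z],-1)
    W=P@c['pose'][:3,:3].T+c['pose'][:3,3]; W[z==0]=np.nan
    return W
def proj(c,p):
    q=c['pose'][:3,:3].T@(np.array(p)-c['pose'][:3,3]); return c['fx']*q[0]/q[2]+c['cx'],c['fy']*q[1]/q[2]+c['cy']
E
python3 - <<'E'
from h import *
for cam in ['scene','top']:
    c=shot(cam,cam+'0'); np.save(cam+'0.npy',cloud(c))
    for l in ['top_sieve_center','lower_sieve_center','pan_rim','hold_hinge','grip_bar','hold_pad','beaker','timer','petri_dish']:
        for d in spotter.tip_of(cam,l)[:4]: print(cam,l,round(d['p'],2),np.round(d['location'],3),np.round(proj(c,d['location'])))
s=r.get_state();print(s)
E
```

```text
pics
scene top_sieve_center 0.75 [ 0.481 -0.238  0.021] [336. 217.]
scene top_sieve_center 0.57 [ 0.43  -0.333  0.011] [363. 210.]
scene top_sieve_center 0.52 [ 0.384 -0.224  0.021] [358. 233.]
scene top_sieve_center 0.47 [ 0.593 -0.207  0.016] [304. 209.]
scene lower_sieve_center 0.89 [0.523 0.009 0.075] [282. 244.]
scene pan_rim 0.81 [0.522 0.006 0.066] [283. 246.]
scene hold_hinge 0.78 [0.599 0.029 0.127] [259. 225.]
scene grip_bar 0.41 [0.624 0.03  0.272] [252. 187.]
scene hold_pad 0.69 [0.602 0.028 0.209] [258. 205.]
scene beaker 0.15 [ 0.685 -0.191  0.004] [280. 202.]
scene timer 0.47 [ 0.686 -0.188  0.005] [279. 202.]
scene petri_dish 0.65 [0.547 0.31  0.   ] [212. 319.]
top top_sieve_center 0.87 [ 0.596 -0.204  0.016] [355. 196.]
top top_sieve_center 0.87 [ 0.432 -0.333  0.015] [401. 256.]
top top_sieve_center 0.81 [ 0.38  -0.23   0.018] [364. 275.]
top top_sieve_center 0.69 [ 0.476 -0.241  0.018] [368. 240.]
top lower_sieve_center 0.85 [0.52  0.008 0.078] [278. 221.]
top pan_rim 0.6 [0.526 0.007 0.064] [278. 219.]
top grip_bar 0.67 [0.624 0.03  0.274] [267. 171.]
top hold_pa
[... 260 characters left out ...]
[ 0.666 -0.329 -0.002] [399. 173.]
{'time_s': 1.0, 'joints': array([-4.85241191e+01,  2.05452620e+01,  6.82461649e-01, -6.50567102e-04,
       -7.01359347e+01, -1.65056203e+01]), 'qd': array([ 0.08199764, -0.05644003, -0.0253119 ,  0.05347491, -0.02883297,
       -0.00273536]), 'joint_torque': array([ 1.09511448e-04, -5.82389009e+01,  2.93312699e+01,  7.00257987e+00,
        1.25455647e-02, -3.93711150e-05]), 'tcp_pos': array([ 0.28491479, -0.61189989,  0.24557543]), 'eef_rot': array([-1.79998961e+02,  9.46042260e-04, -1.55029960e+02]), 'contact_force': array([-0.06649082,  0.23229703, -0.03896657]), 'moment': array([0.03330471, 0.01746814, 0.01782823]), 'gripper_width': 0.08755389158891423}
```

View pics/top0.png

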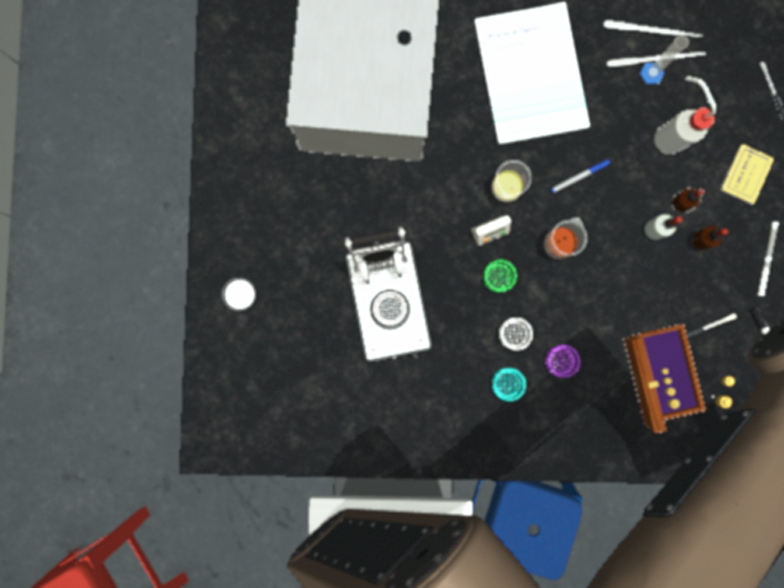

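View pics/scene0.png

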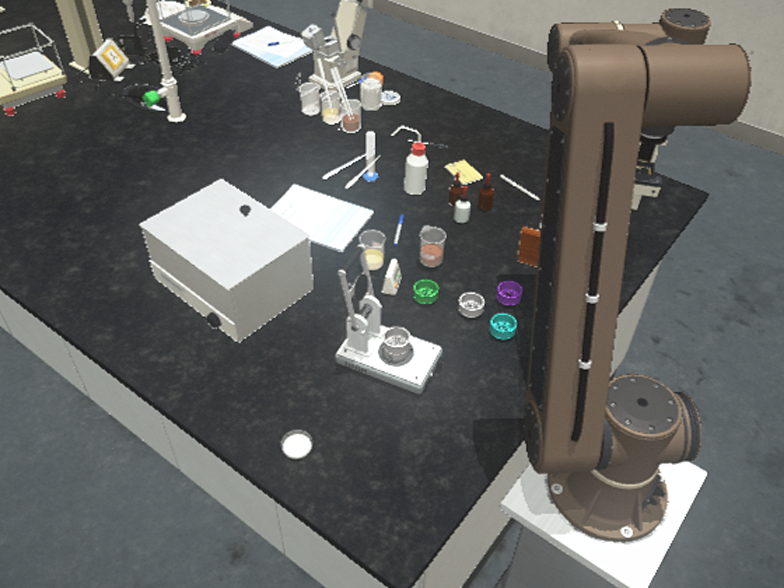

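Run:
```python
from h import *
a=cv2.imread('pics/top0.png')[220:420,440:620];cv2.imwrite('pics/crop0.png',cv2.resize(a,None,fx=3.5,fy=3,interpolation=2)[:600])
```

```text
(no output)
```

View pics/crop0.png

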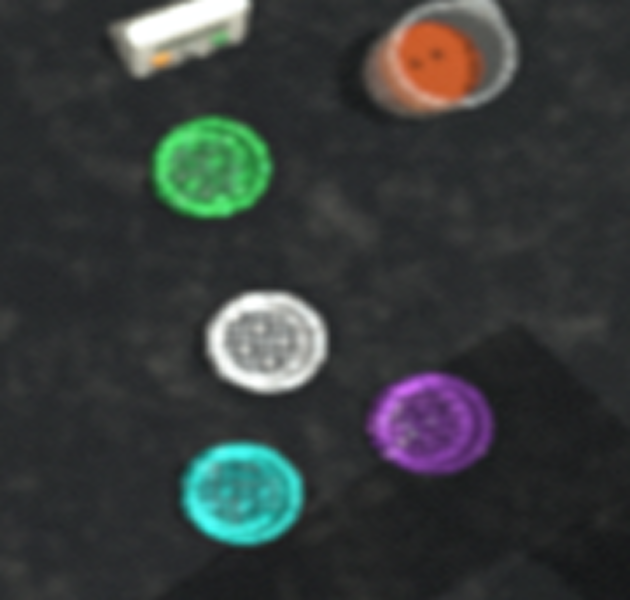

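Candidates in the 784-px top picture are steel (516,333), green (500,276), purple (563,361) and turquoise (509,384). The crop shows the plain steel one at (516,333), so that is the loose sieve. Next I'll refine the geometry.

```bash
cat > m.py <<'E'
from h import *
from scipy.optimize import least_squares
def circ(P,R=None):
    if R: f=lambda q:np.hypot(P[:,0]-q[0],P[:,1]-q[1])-R; x0=P.mean(0)[:2]
    else: f=lambda q:np.hypot(P[:,0]-q[0],P[:,1]-q[1])-q[2]; x0=[*P.mean(0)[:2],.028]
    return least_squares(f,x0,loss='soft_l1',f_scale=.001).x
E
python3 - <<'E'
from m import *
for cam in ['top','scene']:
    W=np.load(cam+'0.npy')
    for nm,c,zt in [('top',(.478,-.240),.035),('low',(.522,.008),.093)]:
        d=np.hypot(W[...,0]-c[0],W[...,1]-c[1])
        m=(d<.036)&(abs(W[...,2]-zt)<.006)
        P=W[m]; print(cam,nm,m.sum(),P.mean(0).round(4),circ(P).round(4),circ(P,.0285).round(4), 'bbox mid',((P.max(0)+P.min(0))/2).round(4),np.ptp(P,axis=0).round(4))
    m=(abs(W[...,2]-.04)<.004)&(abs(W[...,0]-.52)<.2)&(abs(W[...,1])<.12)
    rect=cv2.minAreaRect((W[m][:,:2]*1000).astype(np.float32));print('box',rect)
    # bar / fork high points
    m=(W[...,2]>.262)&(W[...,2]<.30)&(abs(W[...,0]-.62)<.06)&(abs(W[...,1]-.03)<.08)
    P=W[m];print('bar',m.sum());print(P[np.argsort(P[:,1])][::max(1,len(P)//15)].round(3))
    for lo,hi in[(.135,.153),(.16,.19),(.19,.22),(.22,.25)]:
        m=(W[...,2]>lo)&(W[...,2]<hi)&(abs(W[...,0]-.6)<.08)&(abs(W[...,1]-.03)<.08);P=W[m]
        if len(P):print(lo,len(P),P.min(0).round(3),P.max(0).round(3))
E
```

```text
top top 96 [ 0.4801 -0.2401  0.0349] [ 0.4798 -0.2391  0.0285] [ 0.4798 -0.2391] bbox mid [ 0.4803 -0.2393  0.0348] [0.0602 0.0582 0.0115]
top low 100 [0.5229 0.0075 0.093 ] [0.5223 0.007  0.0286] [0.5224 0.007 ] bbox mid [0.5221 0.0071 0.0932] [0.0578 0.0578 0.0092]
box ((537.8421630859375, 9.806396484375), (206.917236328125, 127.23617553710938), 12.220329284667969)
bar 263
[[ 0.628 -0.016  0.278]
 [ 0.639 -0.011  0.284]
 [ 0.637 -0.005  0.283]
 [ 0.628  0.002  0.28 ]
 [ 0.629  0.009  0.283]
 [ 0.632  0.013  0.282]
 [ 0.63   0.02   0.28 ]
 [ 0.625  0.026  0.283]
 [ 0.62   0.033  0.281]
 [ 0.629  0.038  0.284]
 [ 0.624  0.044  0.284]
 [ 0.624  0.051  0.283]
 [ 0.615  0.057  0.283]
 [ 0.624  0.062  0.28 ]
 [ 0.614  0.069  0.276]
 [ 0.617  0.073  0.28 ]]
0.135 193 [ 0.57  -0.022  0.135] [0.629 0.071 0.153]
0.16 31 [ 0.592 -0.019  0.163] [0.616 0.07  0.19 ]
0.19 226 [ 0.596 -0.019  0.191] [0.629 0.071 0.219]
0.22 91 [ 0.602 -0.016  0.22 ] [0.628 0.072 0.249]
scene top 71 [ 0.4759 -0.2364  0.034 ] [ 0.4774 -0.237   0.0289] [ 0.4773 -0.237 ] bbox mid [ 0.4771 -0.2381  0.0345] [0.0599 0.0598 0.0107]
scene low 90 [0.5211 0.0098 0.0918] [0.5203 0.0096 0.0283] [0.5203 0.0095] bbox mid [0.5201 0.0096 0.0928] [0.0626 0.0645 0.0116]
box ((533.8529663085938, 12.333892822265625), (209.47312927246094, 128.39320373535156), 11.287400245666504)
bar 150
[[ 0.628 -0.014  0.273]
 [ 0.629 -0.01   0.264]
 [ 0.628 -0.005  0.279]
 [ 0.628  0.005  0.282]
 [ 0.621  0.013  0.276]
 [ 0.626  0.02   0.283]
 [ 0.619  0.029  0.281]
 [ 0.622  0.034  0.283]
 [ 0.622  0.044  0.283]
 [ 0.612  0.051  0.281]
 [ 0.626  0.056  0.277]
 [ 0.613  0.067  0.281]
 [ 0.613  0.072  0.273]
 [ 0.607  0.075  0.264]
 [ 0.62   0.077  0.285]]
0.135 170 [ 0.57  -0.021  0.135] [0.625 0.076 0.153]
0.16 69 [ 0.589 -0.019  0.16 ] [0.619 0.075 0.19 ]
0.19 178 [ 0.594 -0.02   0.19 ] [0.635 0.075 0.22 ]
0.22 111 [ 0.597 -0.015  0.22 ] [0.635 0.077 0.25 ]
```

```bash
cat > d.py <<'E'
import sys
from h import *
from scipy.spatial.transform import Rotation as Ro
def delta(p,yaw=None):
    s=r.get_state(); e=s['eef_rot']; R=Ro.from_euler('xyz',e,degrees=True).as_matrix()
    d=R.T@(np.array(p)-s['tcp_pos']); roll=0 if yaw is None else np.deg2rad(-((yaw-e[2]+180)%360-180))
    print('t',s['time_s'],'tcp',s['tcp_pos'].round(4),e.round(2),'w',round(s['gripper_width'],4),'F',s['contact_force'].round(2)); print('tool delta',d.round(4),'roll',round(roll,4))
if __name__=='__main__':
    a=[float(x) for x in sys.argv[1:]]; delta(a[:3],a[3] if len(a)>3 else None)
E
python3 d.py 0.4785 -0.238 0.12 -168
```

```text
t 1.0 tcp [ 0.2849 -0.6119  0.2456] [-180.      0.   -155.03] w 0.0876 F [-0.07  0.23 -0.04]
tool delta [-0.3333  0.2572  0.1256] roll 0.2264
```

step_arm(
  motion=[
    [0.0876,-0.04,0.031,0,0.05],
    [0.0876,-0.086,0.067,0,0.1],
    [0.0876,-0.132,0.103,0,0.15],
    [0.0876,-0.178,0.139,0,0.2],
    [0.0876,-0.224,0.175,0.02,0.2264],
  ],
  newtons=15,
)

```text
time_s: 1.62
tcp_pos: [0.4157, -0.3576, 0.2271]
eef_rot: [-179.9, 0.2, -168.1]
contact_force: [0.6, 0.8, -0.5]
gripper_width: 0.0876
```

```bash
python3 d.py 0.4785 -0.238 0.12 -168
```

```text
t 1.625 tcp [ 0.4157 -0.3576  0.2271] [-1.7985e+02  1.7000e-01 -1.6806e+02] w 0.0876 F [ 0.63  0.8  -0.48]
tool delta [-0.0859  0.1043  0.1071] roll -0.0011
```

step_arm(
  motion=[
    [0.0876,-0.03,0.035,0.02,0],
    [0.0876,-0.058,0.07,0.06,0],
    [0.0876,-0.086,0.104,0.1,0],
    [0.0876,-0.086,0.104,0.107,0],
    [0.0876,-0.086,0.104,0.107,0],
  ],
)

```text
time_s: 2.25
tcp_pos: [0.4766, -0.2391, 0.1184]
eef_rot: [180.0, -0.1, -167.9]
contact_force: [0.3, -0.6, 1.6]
gripper_width: 0.0876
```

```bash
python3 d.py 0.4785 -0.238 0.028 -168
```

```text
t 2.25 tcp [ 0.4766 -0.2391  0.1184] [ 1.7999e+02 -5.0000e-02 -1.6795e+02] w 0.0876 F [ 0.3  -0.63  1.57]
tool delta [-0.0022  0.0006  0.0904] roll 0.0009
```

step_arm(
  motion=[
    [0.0876,-0.002,0.0005,0.03,0],
    [0.0876,-0.002,0.0005,0.06,0],
    [0.0876,-0.002,0.0005,0.08,0],
    [0.0876,-0.002,0.0005,0.09,0],
    [0.0876,-0.002,0.0005,0.09,0],
  ],
)

```text
time_s: 2.88
tcp_pos: [0.4785, -0.2389, 0.0289]
eef_rot: [-180.0, 0.0, -168.1]
contact_force: [-0.1, 0.2, 0.8]
gripper_width: 0.0878
```

```bash
python3 d.py 0.4785 -0.238 0.028 -168;python3 - <<'E'
from h import *
c=shot('top','t1');a=cv2.imread('pics/t1.png')[220:420,440:620];cv2.imwrite('pics/t1c.png',cv2.resize(a,None,fx=3.5,fy=3,interpolation=2))
E
```

```text
t 2.875 tcp [ 0.4785 -0.2389  0.0289] [-1.7999e+02  1.0000e-02 -1.6806e+02] w 0.0878 F [-0.08  0.16  0.79]
tool delta [-0.0002  0.0008  0.0009] roll -0.001
```

View pics/t1c.png

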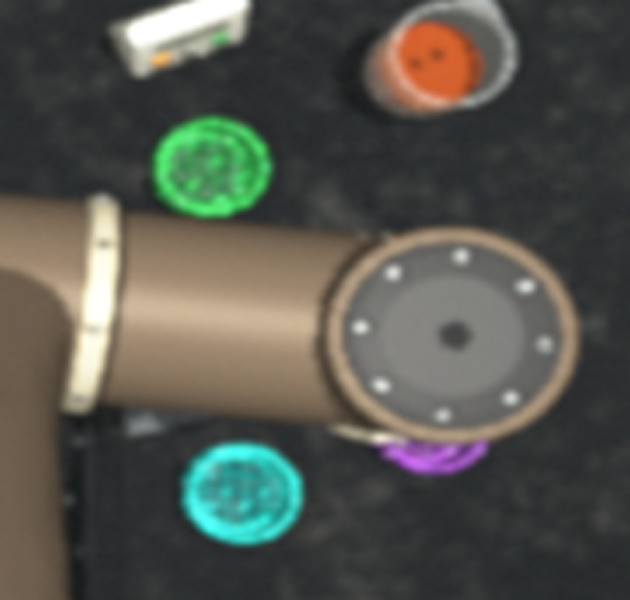

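The top view is hidden by the wrist, but the neighbours haven't moved. Closing the gripper.

step_arm(
  motion=[
    [0.05,0,0,0,0],
    [0.05,0,0,0,0],
    [0.05,0,0,0,0],
    [0.05,0,0,0,0],
    [0.05,0,0,0,0],
  ],
  newtons=15,
)

```text
time_s: 3.55
tcp_pos: [0.4787, -0.2381, 0.0288]
eef_rot: [-180.0, 0.0, -168.0]
contact_force: [-0.3, 1.2, 4.1]
gripper_width: 0.06
```

step_arm(
  motion=[
    [0.05,0,0,-0.01,0],
    [0.05,0,0,-0.04,0],
    [0.05,0,0,-0.08,0],
    [0.05,0,0,-0.12,0],
    [0.05,0,0,-0.15,0],
  ],
)

```text
time_s: 4.18
tcp_pos: [0.4784, -0.2382, 0.1808]
eef_rot: [-180.0, 0.1, -168.0]
contact_force: [1.5, 0.0, -1.5]
gripper_width: 0.0603
```

```bash
python3 d.py 0.5213 0.008 0.18 -168;python3 - <<'E'
from h import *
c=shot('scene','s1')
E
```

```text
t 4.175 tcp [ 0.4784 -0.2382  0.1808] [-1.7998e+02  7.0000e-02 -1.6800e+02] w 0.0603 F [ 1.53  0.04 -1.48]
tool delta [-0.0931  0.2319  0.0008] roll 0.0
```

View pics/s1.png

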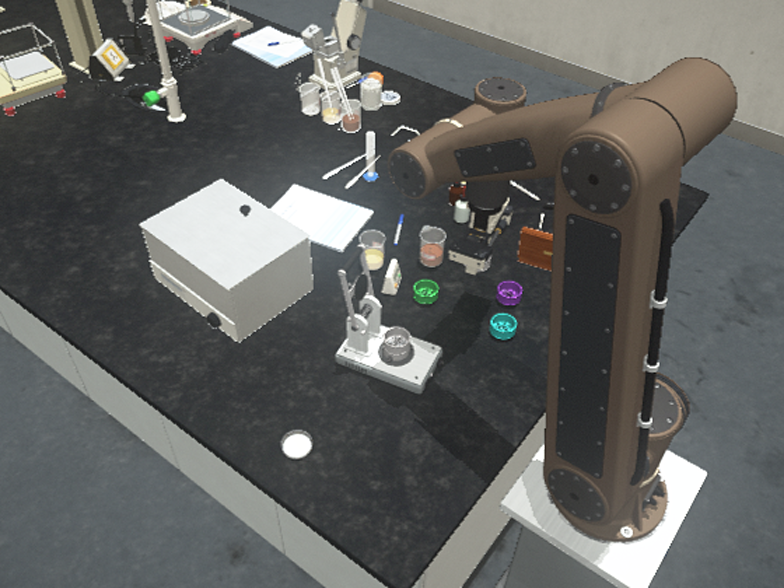

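step_arm(
  motion=[
    [0.05,-0.012,0.03,0,0],
    [0.05,-0.032,0.08,0,0],
    [0.05,-0.055,0.14,0,0],
    [0.05,-0.078,0.195,0,0],
    [0.05,-0.093,0.232,0,0],
  ],
)

```text
time_s: 4.85
tcp_pos: [0.5211, 0.0105, 0.1788]
eef_rot: [180.0, 0.0, -167.9]
contact_force: [-0.3, -0.5, -0.9]
gripper_width: 0.0598
```

step_arm(
  motion=[
    [0.05,0,0,0,0],
    [0.05,0,0,0,0],
  ],
)

```text
time_s: 5.1
tcp_pos: [0.5207, 0.008, 0.1785]
eef_rot: [180.0, -0.0, -168.0]
contact_force: [0.1, -0.6, -1.9]
gripper_width: 0.0599
```

```bash
python3 d.py 0.5213 0.008 0.135 -168;python3 - <<'E'
from h import *
c=shot('scene','s2');np.save('scene2.npy',cloud(c))
a=cv2.imread('pics/s2.png')[200:420,300:500];cv2.imwrite('pics/s2c.png',cv2.resize(a,None,fx=2.7,fy=2.7,interpolation=2))
E
```

```text
t 5.1 tcp [0.5207 0.008  0.1785] [ 1.8000e+02 -4.0000e-02 -1.6797e+02] w 0.0599 F [ 0.06 -0.55 -1.92]
tool delta [-0.0006 -0.0001  0.0435] roll 0.0006
```

View pics/s2c.png

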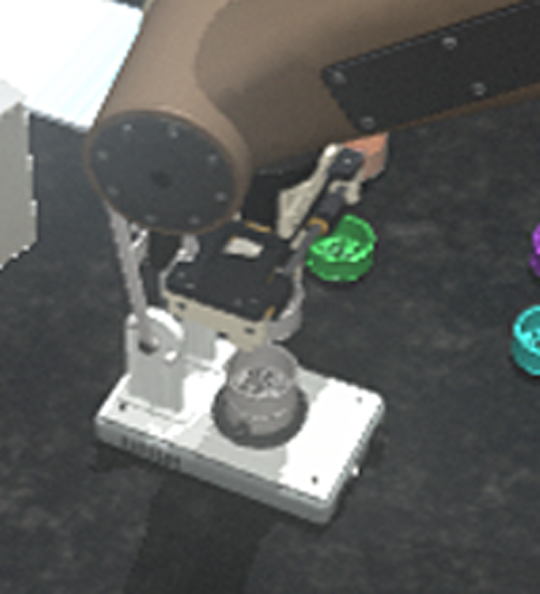

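```bash
python3 - <<'E'
from m import *
W=np.load('scene2.npy')
m=(np.hypot(W[...,0]-.521,W[...,1]-.008)<.045)&(W[...,2]>.14)&(W[...,2]<.19)
v,u=np.nonzero(m)
for a,b,p in list(zip(u,v,W[m]))[::3]: print(a,b,p.round(3))
E
python3 - <<'E'
import cv2
a=cv2.imread('pics/s2.png')[270:360,350:430];cv2.imwrite('pics/s2d.png',cv2.resize(a,None,fx=6.5,fy=6.5,interpolation=2))
E
```

```text
288 212 [ 0.528 -0.022  0.187]
288 213 [ 0.527 -0.021  0.185]
287 214 [ 0.527 -0.016  0.185]
292 215 [ 0.516 -0.027  0.178]
293 216 [ 0.517 -0.033  0.168]
292 218 [ 0.506 -0.012  0.184]
293 219 [ 0.502 -0.011  0.183]
293 220 [ 0.5   -0.009  0.182]
293 221 [ 0.497 -0.004  0.184]
292 222 [ 0.505 -0.012  0.167]
292 223 [0.496 0.001 0.18 ]
291 224 [0.494 0.009 0.183]
290 225 [0.494 0.014 0.184]
293 225 [ 0.493 -0.     0.172]
291 226 [0.492 0.011 0.178]
288 227 [0.494 0.024 0.184]
291 227 [0.494 0.008 0.17 ]
285 228 [0.501 0.029 0.178]
288 228 [0.493 0.024 0.18 ]
291 228 [0.492 0.011 0.17 ]
285 229 [0.501 0.028 0.174]
288 229 [0.494 0.024 0.175]
291 229 [0.49  0.013 0.168]
286 230 [0.495 0.031 0.176]
289 230 [0.493 0.019 0.167]
292 230 [0.49  0.007 0.159]
287 231 [0.496 0.024 0.165]
290 231 [0.49  0.019 0.164]
277 232 [0.513 0.052 0.173]
287 232 [0.496 0.025 0.162]
274 233 [0.523 0.053 0.163]
285 233 [0.499 0.031 0.16 ]
278 234 [0.512 0.047 0.161]
```

View pics/s2d.png

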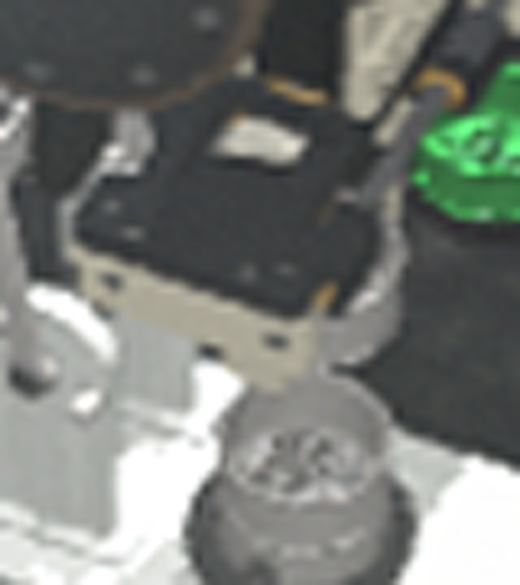

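Run:
```python
from m import *
W=np.load('scene2.npy')
m=(np.hypot(W[...,0]-.521,W[...,1]-.008)<.036)&(W[...,2]>.162)&(W[...,2]<.184)&(W[...,0]<.507)
m2=(W[...,1]<.022)&m
for M in(m,m2):
    P=W[M];c=circ(P,.03);print(len(P),c.round(4),(np.hypot(*(P[:,:2]-c).T)-.03).std())
# lower sieve same method in this view and in initial
for f in('scene0','scene2'):
    W=np.load(f+'.npy')
    M=(np.hypot(W[...,0]-.521,W[...,1]-.008)<.036)&(W[...,2]>.07)&(W[...,2]<.092)&(W[...,0]<.507)&(W[...,1]<.022)
    P=W[M];o=np.hypot(P[:,0]-.5213,P[:,1]-.008)>.025;P=P[o];c=circ(P,.03);print(f,len(P),c.round(4),(np.hypot(*(P[:,:2]-c).T)-.03).std())
    M=(np.hypot(W[...,0]-.521,W[...,1]-.008)<.036)&(abs(W[...,2]-.093)<.006); P=W[M];print(circ(P,.0285).round(4))
```

```text
53 [0.5217 0.0104] 0.001860929537701062
34 [0.5217 0.011 ] 0.0017222143537471608
scene0 31 [0.5224 0.0081] 0.0014763165480474454
[0.5203 0.0095]
scene2 29 [0.5214 0.0095] 0.001829969710446669
[0.5195 0.0096]
```

step_arm(
  motion=[
    [0.05,-0.0005,0,0.015,0],
    [0.05,-0.0005,0,0.035,0],
    [0.05,-0.0005,0,0.047,0],
    [0.05,-0.0005,0,0.053,0],
    [0.05,-0.0005,0,0.053,0],
  ],
)

```text
time_s: 5.78
tcp_pos: [0.5216, 0.0079, 0.1252]
eef_rot: [-180.0, -0.0, -168.0]
contact_force: [0.3, -0.1, -2.5]
gripper_width: 0.0602
```

```bash
python3 d.py 0.5213 0.008 0.116 -168
```

```text
t 5.775 tcp [0.5216 0.0079 0.1252] [-1.7999e+02 -4.0000e-02 -1.6802e+02] w 0.0602 F [ 0.31 -0.1  -2.5 ]
tool delta [0.0003 0.0002 0.0092] roll -0.0004
```

step_arm(
  motion=[
    [0.05,0,0,0.002,0],
    [0.05,0,0,0.004,0],
    [0.05,0,0,0.006,0],
    [0.05,0,0,0.006,0],
  ],
)

```text
time_s: 6.28
tcp_pos: [0.5216, 0.0082, 0.1195]
eef_rot: [180.0, -0.0, -168.0]
contact_force: [0.4, -0.4, -1.6]
gripper_width: 0.0598
```

step_arm(
  motion=[
    [0.05,0,0,0.002,0],
    [0.05,0,0,0.003,0],
    [0.05,0,0,0.0035,0],
    [0.05,0,0,0.0035,0],
  ],
)

```text
time_s: 6.78
tcp_pos: [0.5217, 0.0081, 0.116]
eef_rot: [-180.0, -0.0, -168.0]
contact_force: [0.0, -0.1, -1.9]
gripper_width: 0.0599
```

```bash
python3 d.py 0.5213 0.008 0.1148 -168;python3 - <<'E'
from h import *
c=shot('scene','s3');np.save('scene3.npy',cloud(c))
a=cv2.imread('pics/s3.png')[270:380,350:450];cv2.imwrite('pics/s3d.png',cv2.resize(a,None,fx=5.4,fy=5.4,interpolation=2))
E
```

```text
t 6.775 tcp [0.5217 0.0081 0.116 ] [-1.8000e+02 -1.0000e-02 -1.6801e+02] w 0.0599 F [ 0.01 -0.08 -1.94]
tool delta [ 0.0004 -0.0001  0.0012] roll -0.0001
```

View pics/s3d.png

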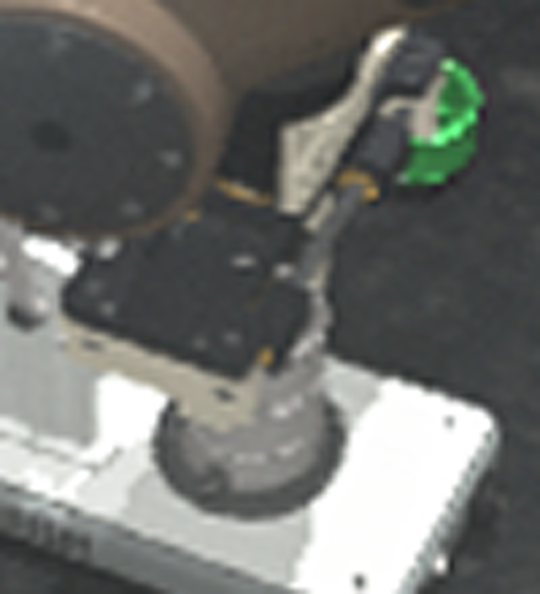

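step_arm(
  motion=[
    [0.05,0,0,0.001,0],
    [0.05,0,0,0.001,0],
    [0.064,0,0,0.001,0],
    [0.07,0,0,0.001,0],
    [0.078,0,0,0.001,0],
  ],
)

```text
time_s: 7.45
tcp_pos: [0.5218, 0.0082, 0.1152]
eef_rot: [-180.0, 0.0, -168.0]
contact_force: [0.0, 0.3, 0.4]
gripper_width: 0.0744
```

step_arm(
  motion=[
    [0.085,0,0,0,0],
    [0.085,0,0,-0.01,0],
    [0.085,0,0,-0.03,0],
    [0.085,0,0,-0.06,0],
    [0.085,0,0,-0.1,0],
  ],
)

```text
time_s: 8.07
tcp_pos: [0.5212, 0.008, 0.2161]
eef_rot: [-180.0, -0.1, -168.0]
contact_force: [0.7, 1.2, 0.3]
gripper_width: 0.0854
```

```bash
python3 d.py 0.48 0.0 0.30 -78
```

```text
t 8.075 tcp [0.5212 0.008  0.2161] [-1.7999e+02 -7.0000e-02 -1.6800e+02] w 0.0854 F [0.66 1.24 0.29]
tool delta [ 0.0421  0.0007 -0.0838] roll -1.5708
```

step_arm(
  motion=[
    [0.085,0,0,-0.05,0],
    [0.085,0.02,-0.02,-0.09,-0.15],
    [0.085,0.05,-0.05,-0.12,-0.32],
    [0.085,0.09,-0.08,-0.14,-0.49],
    [0.085,0.125,-0.106,-0.144,-0.66],
  ],
)

```text
time_s: 8.7
tcp_pos: [0.4206, -0.1226, 0.3615]
eef_rot: [-179.8, 0.1, -129.9]
contact_force: [-0.4, -1.4, -1.4]
gripper_width: 0.0851
```

step_arm(
  motion=[
    [0.04,0,0,0,-0.17],
    [0.04,0,0,0,-0.35],
    [0.04,0,0,0,-0.53],
    [0.04,0,0,0,-0.71],
    [0.04,0,0,0,-0.9],
  ],
)

```text
time_s: 9.32
tcp_pos: [0.4212, -0.1216, 0.3598]
eef_rot: [-180.0, -0.0, -78.4]
contact_force: [0.5, -0.4, 0.8]
gripper_width: 0.042
```

```bash
python3 d.py 0.625 0.030 0.36 -78
python3 - <<'E'
from m import *
for cam in['scene','top']:
    c=shot(cam,cam+'4');W=cloud(c);np.save(cam+'4.npy',W)
    for z,nm in((.1215,'stack'),):
        M=(np.hypot(W[...,0]-.521,W[...,1]-.008)<.036)&(abs(W[...,2]-z)<.005);P=W[M]
        print(cam,M.sum(), circ(P,.0285).round(4) if len(P)>10 else '', P[:,2].mean() if len(P) else '')
        M=(np.hypot(W[...,0]-.521,W[...,1]-.008)<.034);print(np.percentile(W[M][:,2],[5,50,80,90,95,99]).round(4))
    for l in['top_sieve_center','lower_sieve_center','grip_bar','hold_hinge']: print(l,[(round(d['p'],2),d['location'].round(3) if hasattr(d['location'],'round') else d['location']) for d in spotter.tip_of(cam,l)[:5]])
    m=(W[...,2]>.268)&(W[...,2]<.29)&(abs(W[...,0]-.62)<.04)&(abs(W[...,1]-.03)<.06)
    print('bar',m.sum(),W[m].mean(0),W[m].min(0),W[m].max(0))
a=cv2.imread('pics/scene4.png')[220:400,310:460];cv2.imwrite('pics/s4d.png',cv2.resize(a,None,fx=3.3,fy=3.3,interpolation=2))
E
```

```text
t 9.325 tcp [ 0.4212 -0.1216  0.3598] [-179.96   -0.    -78.42] w 0.042 F [ 0.52 -0.39  0.81]
tool delta [-0.1075 -0.2301 -0.    ] roll -0.0073
scene 71 [0.5209 0.0093] 0.1205000676895246
[0.0462 0.0952 0.1124 0.1185 0.1211 0.1245]
top_sieve_center [(0.79, [0.3838, -0.2239, 0.0198]), (0.6, [0.5221, 0.0101, 0.1025]), (0.52, [0.5914, -0.2054, 0.0172]), (0.52, [0.4278, -0.3327, 0.0109])]
lower_sieve_center [(0.5, [0.5216, 0.0089, 0.0759])]
grip_bar [(0.47, [0.6262, 0.0333, 0.271]), (0.37, [0.5453, 0.313, 0.0017])]
hold_hinge [(0.71, [0.5976, 0.0272, 0.1269])]
bar 136 [0.62172867 0.03500648 0.28003368] [ 0.60470898 -0.01746569  0.26837693] [0.63884058 0.0792813  0.28895404]
top 102 [0.5228 0.0074] 0.12122031113171672
[0.0449 0.0949 0.1163 0.1215 0.1224 0.1255]
top_sieve_center [(0.78, [0.5213, 0.0083, 0.1041]), (0.73, [0.5941, -0.2052, 0.0149]), (0.42, [0.4263, -0.3321, 0.0223])]
lower_sieve_center [(0.59, [0.523, 0.005, 0.0748])]
grip_bar [(0.55, [0.6219, 0.0298, 0.2706])]
hold_hinge []
bar 259 [0.62554075 0.03047893 0.28095423] [ 0.60878329 -0.01600321  0.27320588] [0.64455731 0.07585432 0.28763388]
```

View pics/s4d.png

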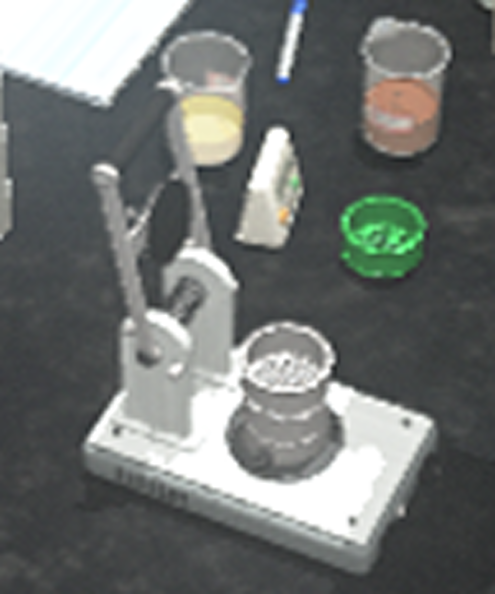

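View pics/top4.png

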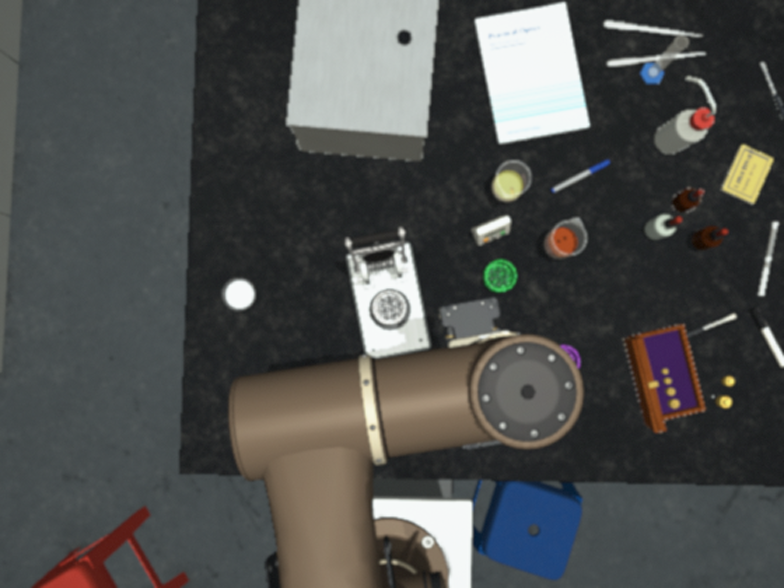

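Nested: the rim is level at z 0.121 m and centred. I'll check clearance to the box behind, then go for the bar.

```bash
python3 - <<'E'
from h import *
W=np.load('top4.npy')
m=(W[...,0]>.66)&(W[...,1]>-.05)&(W[...,1]<.2)&(W[...,2]>.05);P=W[m];print(P.min(0),P.max(0),np.percentile(P,[2,98],axis=0))
E
python3 d.py 0.624 0.031 0.36 -78
```

```text
[ 0.81964979 -0.04998757  0.05032755] [1.0681833  0.1932993  0.21405229] [[ 0.82467799 -0.04554928  0.07316403]
 [ 1.05961602  0.18120121  0.19232758]]
t 9.825 tcp [ 0.4214 -0.1215  0.3591] [180.    -0.   -78.83] w 0.04 F [-0.38 -0.19 -0.14]
tool delta [-0.1104 -0.2283 -0.0009] roll -0.0145
```

step_arm(
  motion=[
    [0.042,-0.02,-0.042,0,0],
    [0.042,-0.045,-0.094,0,0],
    [0.042,-0.07,-0.145,0,-0.012],
    [0.042,-0.093,-0.192,0,-0.012],
    [0.042,-0.11,-0.228,0,-0.012],
  ],
)

```text
time_s: 10.45
tcp_pos: [0.6252, 0.0323, 0.3582]
eef_rot: [179.9, -0.0, -78.1]
contact_force: [0.6, -0.3, 0.0]
gripper_width: 0.0423
```

step_arm(
  motion=[
    [0.042,0,0,0.01,0],
    [0.042,0,0,0.02,0],
  ],
)

```text
time_s: 10.7
tcp_pos: [0.6234, 0.0308, 0.3379]
eef_rot: [179.9, -0.0, -78.1]
contact_force: [-0.3, -0.0, -0.3]
gripper_width: 0.0419
```

```bash
python3 d.py 0.624 0.031 0.276 -78
python3 - <<'E'
from m import *
c=shot('scene','s5')
a=cv2.imread('pics/s5.png')[180:360,290:440];cv2.imwrite('pics/s5d.png',cv2.resize(a,None,fx=3.3,fy=3.3,interpolation=2))
E
```

```text
t 10.7 tcp [0.6234 0.0308 0.3379] [179.93  -0.   -78.09] w 0.0419 F [-0.26 -0.02 -0.31]
tool delta [-0.     -0.0007  0.0619] roll -0.0016
```

View pics/s5d.png

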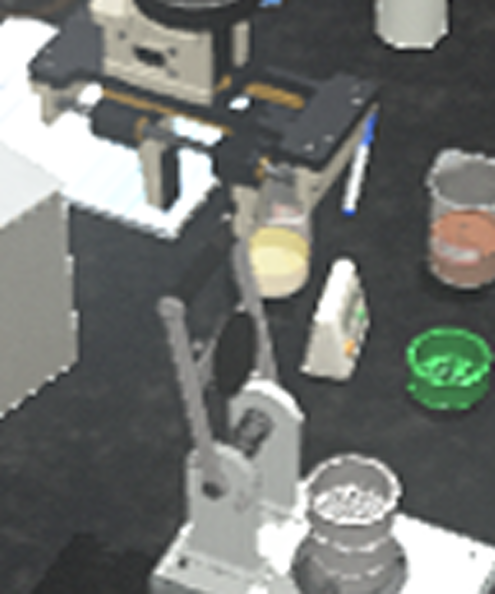

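step_arm(
  motion=[
    [0.042,0,0,0.015,0],
    [0.042,0,0,0.03,0],
    [0.042,0,0,0.045,0],
    [0.042,0,0,0.056,0],
    [0.042,0,0,0.056,0],
  ],
)

```text
time_s: 11.38
tcp_pos: [0.6232, 0.0307, 0.2819]
eef_rot: [179.9, -0.0, -78.1]
contact_force: [0.4, 0.6, 0.3]
gripper_width: 0.042
```

step_arm(
  motion=[
    [0.005,0,0,0,0],
    [0.005,0,0,0,0],
    [0.005,0,0,0,0],
    [0.005,0,0,0,0],
  ],
  newtons=20,
)

```text
time_s: 11.88
tcp_pos: [0.6245, 0.031, 0.2836]
eef_rot: [-179.9, -0.0, -78.1]
contact_force: [3.4, 0.8, -0.4]
gripper_width: 0.0132
```

```bash
python3 d.py 0.624 0.031 0.282 -78
python3 - <<'E'
from m import *
c=shot('scene','s6')
a=cv2.imread('pics/s6.png')[180:360,290:440];cv2.imwrite('pics/s6d.png',cv2.resize(a,None,fx=3.3,fy=3.3,interpolation=2))
E
```

```text
t 11.875 tcp [0.6245 0.031  0.2836] [-179.88   -0.    -78.07] w 0.0132 F [ 3.45  0.82 -0.38]
tool delta [-0.0001  0.0005  0.0016] roll -0.0011
```

View pics/s6d.png

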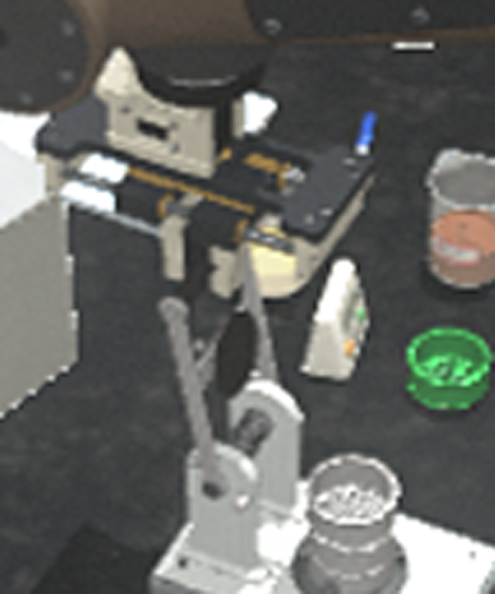

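```bash
python3 -c "
import numpy as np
for t in range(0,104,4):
  a=np.deg2rad(t-10);print(t,round(.15*np.sin(a)+.02605,4),round(.14772-.15*np.cos(a),4))"
```

```text
0 0.0 -0.0
4 0.0104 -0.0015
8 0.0208 -0.0022
12 0.0313 -0.0022
16 0.0417 -0.0015
20 0.0521 -0.0
24 0.0623 0.0022
28 0.0724 0.0051
32 0.0822 0.0086
36 0.0918 0.0129
40 0.101 0.0178
44 0.1099 0.0234
48 0.1184 0.0295
52 0.1264 0.0362
56 0.134 0.0435
60 0.141 0.0513
64 0.1474 0.0596
68 0.1533 0.0682
72 0.1585 0.0773
76 0.1631 0.0867
80 0.167 0.0964
84 0.1702 0.1064
88 0.1728 0.1165
92 0.1746 0.1268
96 0.1757 0.1373
100 0.176 0.1477
```

step_arm(
  motion=[
    [0.005,0,0.0104,-0.0015,0],
    [0.005,0,0.0208,-0.0022,0],
    [0.005,0,0.0313,-0.0022,0],
    [0.005,0,0.0417,-0.0015,0],
    [0.005,0,0.0521,0,0],
  ],
  newtons=25,
)

```text
time_s: 12.55
tcp_pos: [0.5719, 0.0196, 0.2829]
eef_rot: [180.0, -0.0, -78.1]
contact_force: [4.9, -2.6, -2.9]
gripper_width: 0.0133
```

```bash
python3 d.py 0.624 0.031 0.282 -78
python3 - <<'E'
from m import *
c=shot('scene','s7')
a=cv2.imread('pics/s7.png')[180:360,290:440];cv2.imwrite('pics/s7d.png',cv2.resize(a,None,fx=3.3,fy=3.3,interpolation=2))
E
```

```text
t 12.55 tcp [0.5719 0.0196 0.2829] [ 1.7999e+02 -2.0000e-02 -7.8090e+01] w 0.0133 F [ 4.95 -2.6  -2.93]
tool delta [-0.0004 -0.0533  0.0009] roll -0.0015
```

View pics/s7d.png

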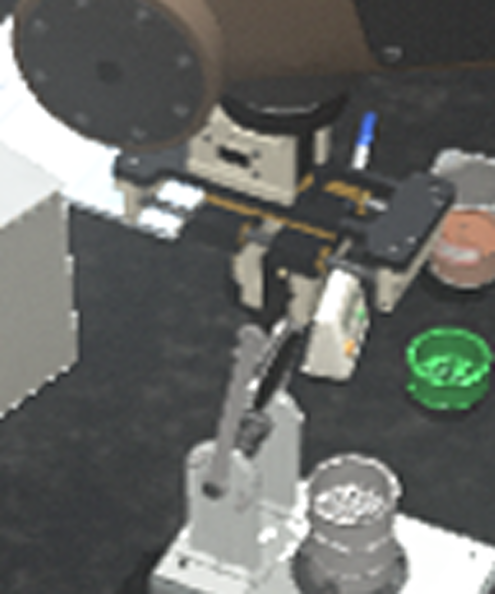

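The arm follows. Continuing along the arc.

step_arm(
  motion=[
    [0.005,0,0.0102,0.0022,0],
    [0.005,0,0.0203,0.0051,0],
    [0.005,0,0.0301,0.0086,0],
    [0.005,0,0.0397,0.0129,0],
    [0.005,0,0.0489,0.0178,0],
  ],
)

```text
time_s: 13.22
tcp_pos: [0.5253, 0.0095, 0.2648]
eef_rot: [-179.9, -0.1, -78.1]
contact_force: [10.8, -5.7, -8.9]
gripper_width: 0.0131
```

step_arm(
  motion=[
    [0.005,0,0.0089,0.0056,0],
    [0.005,0,0.0174,0.0117,0],
    [0.005,0,0.0254,0.0184,0],
    [0.005,0,0.033,0.0257,0],
    [0.005,0,0.04,0.0335,0],
  ],
)

```text
time_s: 13.85
tcp_pos: [0.488, 0.0013, 0.2324]
eef_rot: [-179.7, -0.1, -78.0]
contact_force: [15.8, -6.9, -5.0]
gripper_width: 0.0131
```

```bash
python3 d.py 0.624 0.031 0.282 -78
python3 - <<'E'
from m import *
c=shot('scene','s8')
a=cv2.imread('pics/s8.png')[200:400,290:460];cv2.imwrite('pics/s8d.png',cv2.resize(a,None,fx=3,fy=3,interpolation=2))
E
```

```text
t 13.85 tcp [0.488  0.0013 0.2324] [-1.797e+02 -1.000e-01 -7.804e+01] w 0.0131 F [15.85 -6.86 -5.04]
tool delta [-0.0008 -0.1395 -0.0488] roll -0.0008
```

View pics/s8d.png

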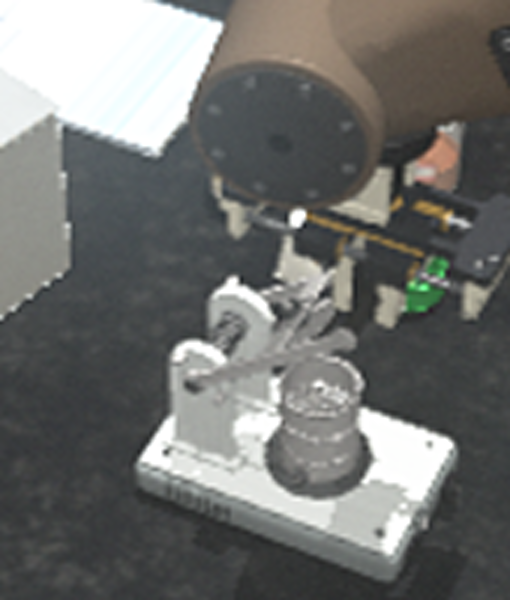

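step_arm(
  motion=[
    [0.005,0,0.0045,0.0093,0],
    [0.005,0,0.01,0.018,0],
    [0.005,0,0.015,0.027,0],
    [0.005,0,0.0195,0.0364,0],
    [0.005,0,0.0235,0.046,0],
  ],
)

```text
time_s: 14.52
tcp_pos: [0.4624, -0.0044, 0.1864]
eef_rot: [180.0, -0.1, -78.1]
contact_force: [3.5, -7.7, 5.7]
gripper_width: 0.0132
```

```bash
python3 d.py 0.4528 -0.0066 0.134 -78
python3 - <<'E'
from m import *
c=shot('scene','s9')
a=cv2.imread('pics/s9.png')[200:400,290:460];cv2.imwrite('pics/s9d.png',cv2.resize(a,None,fx=3,fy=3,interpolation=2))
E
```

```text
t 14.525 tcp [ 0.4624 -0.0044  0.1864] [ 1.7999e+02 -1.1000e-01 -7.8050e+01] w 0.0132 F [ 3.54 -7.66  5.67]
tool delta [0.0001 0.0098 0.0524] roll -0.0009
```

View pics/s9d.png

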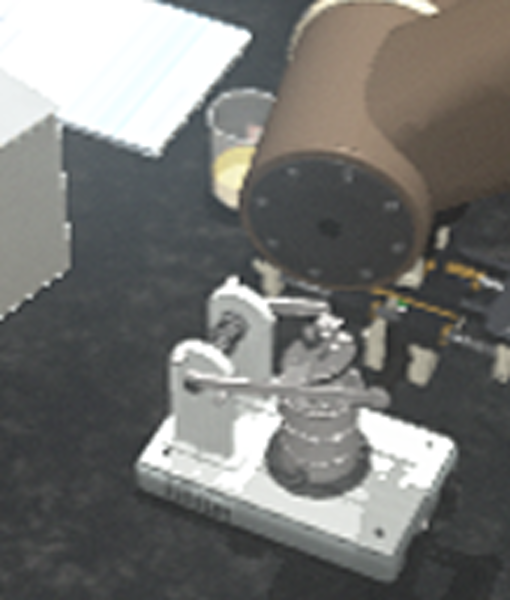

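step_arm(
  motion=[
    [0.005,0.0005,0.0032,0.01,0],
    [0.005,0.001,0.0058,0.0201,0],
    [0.005,0.0015,0.0076,0.0304,0],
    [0.005,0.0015,0.0085,0.0409,0],
    [0.005,0.0015,0.009,0.0475,0],
  ],
)

```text
time_s: 15.2
tcp_pos: [0.4538, -0.0065, 0.1385]
eef_rot: [180.0, -0.0, -78.1]
contact_force: [-0.9, 0.5, 6.4]
gripper_width: 0.0132
```

```bash
python3 d.py 0.4528 -0.0066 0.134 -78
python3 - <<'E'
from m import *
c=shot('scene','s10')
a=cv2.imread('pics/s10.png')[200:400,290:460];cv2.imwrite('pics/s10d.png',cv2.resize(a,None,fx=3,fy=3,interpolation=2))
E
```

```text
t 15.2 tcp [ 0.4538 -0.0065  0.1385] [179.99  -0.   -78.06] w 0.0132 F [-0.86  0.52  6.41]
tool delta [-0.0001  0.001   0.0045] roll -0.0011
```

View pics/s10d.png

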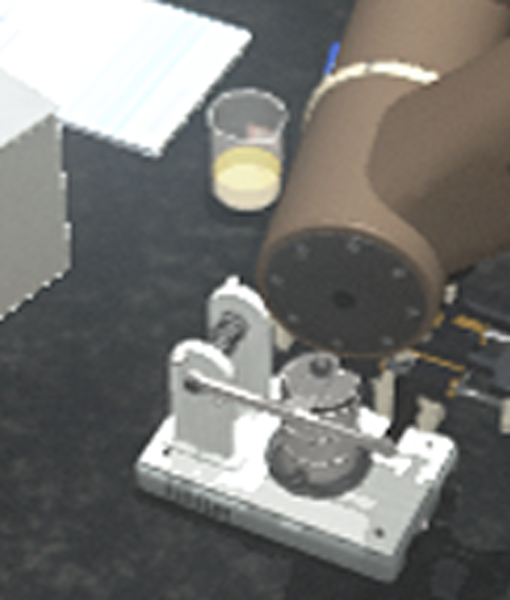

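Nearly down. Pressing on in small steps to find the stop by force.

step_arm(
  motion=[
    [0.005,0,0.0003,0.0015,0],
    [0.005,0,0.0003,0.003,0],
    [0.005,0,0.0003,0.0045,0],
    [0.005,0,0.0003,0.0045,0],
  ],
)

```text
time_s: 15.75
tcp_pos: [0.4538, -0.0065, 0.1351]
eef_rot: [-180.0, -0.0, -78.0]
contact_force: [-4.0, 0.5, 13.7]
gripper_width: 0.0131
```

step_arm(
  motion=[
    [0.005,0,0,0.001,0],
    [0.005,0,0,0.002,0],
    [0.005,0,0,0.002,0],
  ],
)

```text
time_s: 16.12
tcp_pos: [0.4539, -0.0066, 0.1342]
eef_rot: [-180.0, -0.0, -78.0]
contact_force: [-9.1, 1.0, 27.0]
gripper_width: 0.0128
```

```bash
python3 d.py 0.4528 -0.0066 0.134 -78
```

```text
t 16.125 tcp [ 0.4539 -0.0066  0.1342] [-1.7995e+02 -3.0000e-02 -7.8020e+01] w 0.0128 F [-9.09  1.01 27.03]
tool delta [-0.0002  0.0011  0.0002] roll -0.0003
```

step_arm(
  motion=[
    [0.005,0,0,-0.0007,0],
    [0.005,0,0,-0.0007,0],
    [0.005,0,0,-0.0007,0],
  ],
)

```text
time_s: 16.5
tcp_pos: [0.4539, -0.0066, 0.1345]
eef_rot: [-179.9, -0.0, -78.0]
contact_force: [-7.6, 0.9, 22.6]
gripper_width: 0.0132
```

```bash
python3 d.py 0.4528 -0.0066 0.134 -78
python3 - <<'E'
from m import *
c=shot('scene','s11');W=cloud(c)
a=cv2.imread('pics/s11.png')[260:400,320:460];cv2.imwrite('pics/s11d.png',cv2.resize(a,None,fx=4.2,fy=4.2,interpolation=2))
for l in ['top_sieve_center','lower_sieve_center','grip_bar','hold_pad','beaker','timer','petri_dish']:
    print(l,[(round(d['p'],2),np.round(d['location'],3)) for d in spotter.tip_of('scene',l)[:4]])
for lo,hi in((.07,.09),(.102,.12)):
    M=(np.hypot(W[...,0]-.521,W[...,1]-.008)<.036)&(W[...,2]>lo)&(W[...,2]<hi)&(W[...,0]<.507); P=W[M]
    P=P[np.hypot(P[:,0]-.5213,P[:,1]-.008)>.026]
    print(lo,len(P),circ(P,.03).round(4))
# fork near bar (left, +y side): heights along
t=np.array([.978,.208]);n=np.array([-.208,.978]);Q=W[...,:2]-np.array([.5995,.0246]);a=-(Q@t);b=Q@n
M=(b>.038)&(b<.056)&(a>0.03)&(a<.17)&(W[...,2]>.1)&(W[...,2]<.15)
print(len(W[M]),np.polyfit(a[M],W[M][:,2],1))
E
```

```text
t 16.5 tcp [ 0.4539 -0.0066  0.1345] [-1.7995e+02 -2.0000e-02 -7.8030e+01] w 0.0132 F [-7.62  0.92 22.59]
tool delta [-0.0002  0.001   0.0005] roll -0.0005
top_sieve_center [(0.62, array([ 0.382, -0.222,  0.02 ])), (0.54, array([ 0.432, -0.331,  0.013])), (0.48, array([0.524, 0.005, 0.1  ])), (0.39, array([ 0.454, -0.007,  0.127]))]
lower_sieve_center [(0.54, array([0.518, 0.01 , 0.076]))]
grip_bar [(0.51, array([ 0.455, -0.006,  0.122]))]
hold_pad [(0.64, array([0.52 , 0.005, 0.122]))]
beaker []
timer []
petri_dish [(0.61, array([0.546, 0.308, 0.001]))]
0.07 36 [0.5208 0.0077]
0.102 25 [0.5223 0.01  ]
155 [0.00135408 0.12966934]
```

View pics/s11d.png

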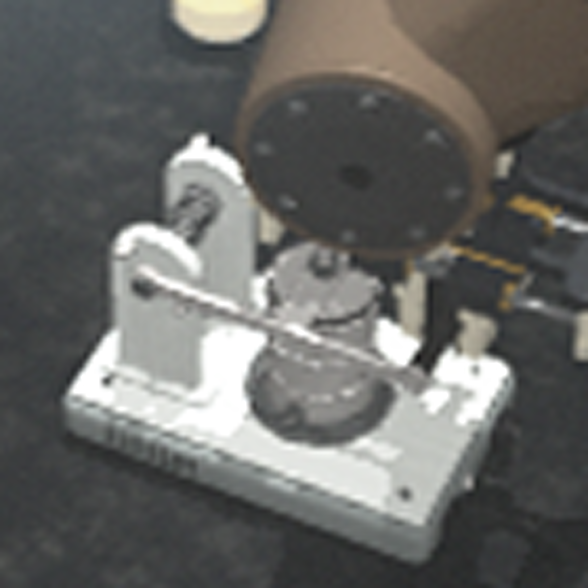

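The fork is level (slope 0.001), the stack is aligned and the stop is loaded. Handing in.

```bash
python3 -c "
from h import *
print(workorder.close_job());s=r.get_state();print(s['time_s'],s['tcp_pos'],s['contact_force'],s['gripper_width'])"
```

```text
the job is handed in; nothing more can be done
None
the job is handed in; nothing more can be done
```

The top sieve is nested on the lower one and released. The spring arm is held hard against its stop by the gripper on the black bar. I handed the job in at about 16.7 s, and no verdict was reported.

**Checks that agreed:**
- **Nesting:** before I touched the arm, the top rim stood at z 0.121 m (0.1205 scene camera, 0.1212 top camera), as expected for a full nest. It was centred on the lower sieve within about 1 mm.
- **Arm at stop:** the fork is level (slope 0.001). Pressing further down raised the force without moving the bar, which sits at about z 0.128 m. I eased off to about 23 N, with the fingers still closed on the bar at 13 mm.
- **Stack after clamping:** the networks place the pad face at z 0.122 m on the rim and the lower sieve still in its pan.

**Checks that disagreed or are missing:**
- The last fit, made from partly hidden views, put the two sieve centres about 2.7 mm apart. That is within the 4 mm limit and close to that fit's scatter of 1–2 mm per point.
- In the last picture the networks no longer reported the beaker and the timer. The beaker was partly hidden by the arm in some later pictures. I did not touch either of them, or the dish, at any point.
- Part-way down the arc the arm resisted with about 17 N because my path was slightly off. I corrected it on the way.
- The pad's force on the sieve and the inner finger's clearance could not be measured directly. I estimate the clearance at about 12 mm from the given sizes.

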